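# Load and clamp two culture boxes on an orbital shaker

### The job

Load the shaker plate: set the wide culture box upright on it and push it fully home into the corner of the two fences, its end against the far fence and its long side against the side fence. Then pack the narrow box tight beside it, its end also against the far fence, and only when both are home swing the cam lever fully closed so that the sprung pads clamp both boxes. Leave the other bench things where they are.

Things in the scene. Friction and masses are not known exactly. Their poses are not given: they have to be found in the camera images.
- shaker: Low white orbital shaker standing fixed on the bench, 300 x 250 mm, with a flat black plate on top, 65 mm above the bench. Origin: centre of its underside. Its x axis points to the far fence, its y axis to the side fence, z up. All fittings on the plate are named along these axes.
- corner (a point): The inside corner of the two aluminium fences, on the plate's surface; axes as the shaker's (x into the far fence, y into the side fence). The fences are 16 mm high and 10 mm thick; the far fence runs 230 mm from here to -y, the side fence 155 mm from here to -x. The clear plate reaches 230 mm from here to -y.
- wide_box: Closed rigid culture box, white with a grey lid flush with its straight walls, 110 (x) x 66 (y) x 50 (z) mm, about 0.35 kg. Origin: centre of its underside. Starts on the bench to one side of the shaker. Home, its centre is 55 mm in -x and 33 mm in -y from the corner, its x axis parallel to the shaker's (either way round).
- narrow_box: The same kind of box but narrower, 110 (x) x 46 (y) x 50 (z) mm, about 0.35 kg. Origin: centre of its underside. Starts on the bench on the other side of the shaker. Home, its centre is 55 mm in -x and 89 mm in -y from the corner, its long side touching the wide box, its x axis parallel to the shaker's (either way round).
- cam_lever (a joint): Angle of the cam lever, rad: 0 open (lever points to the shaker's -x), 1.57 fully closed (points to -y); closing is counterclockwise seen from above. It turns about a vertical pivot 181 mm in -x and 57 mm in -y from the corner, stays where it is left, and needs about 3 to 8 N at its knob. It starts between 0 and 0.15. It drives the jaw bar 34 mm to +x in proportion to its angle. Lever and pivot are at most 19 mm high over the plate.
- lever_knob (a point): Top centre of the upright black knob at the lever's end: 20 mm in diameter, 80 mm from the pivot, standing from 9 to 51 mm above the plate.
- pad_side: Rubber pad on the jaw bar that presses on the wide box's near end: 34 mm wide, 2 to 16 mm above the plate, centred 33 mm in -y from the corner. Origin: on the plate in the jaw bar, 20 mm in -x of the pad's face. With the lever at 0 its face is 139 mm in -x from the corner, so 29 mm from the end of a box at home; closed it would reach 5 mm past that end and presses with about 3.5 N on its spring (0.7 N per mm).
- pad_open: The second pad on the same jaw bar, for the narrow box: same size and travel, centred 90 mm in -y from the corner. The jaw bar behind the pads is 15 mm high over the plate and reaches from 4 to 110 mm in -y from the corner.
- media_bottle: Bystander: upright glass bottle, 70 mm across, 130 mm high, origin under its centre.
- beaker: Bystander: glass beaker, 72 mm across, 85 mm high, origin under its centre.

How it is judged:
On the way, in this order (a step that is already met when the one before it is completed fails the run):
1. the wide box is home in the corner of the fences (gaps under 3.5 mm), the lever still open (x of wide_box in the frame of corner above -0.0585 m and y of wide_box in the frame of corner between -0.0365 and -0.0245 m and z of wide_box in the frame of corner between -0.004 and 0.004 m and angle between the x axis of wide_box and the x axis of corner, either way round below 0.045 rad and angle between wide_box's own z axis and vertical below 0.06 rad and value of joint cam_lever below 0.5 rad), for 0.2 s.
2. the narrow box is packed beside it, end against the far fence, the wide box still home and the lever still open (all of step 1 and x of narrow_box in the frame of corner above -0.0585 m and y of narrow_box in the frame of corner between -0.0945 and -0.0825 m and z of narrow_box in the frame of corner between -0.004 and 0.004 m and angle between the x axis of narrow_box and the x axis of corner, either way round below 0.045 rad and angle between narrow_box's own z axis and vertical below 0.06 rad), for 0.2 s.
3. the cam lever is closed (value of joint cam_lever above 1.45 rad), for 0.2 s.
At the end, for the whole second after the job is handed in: Both boxes at rest, flat on the plate, square within 0.045 rad, ends within 3.5 mm of the far fence; wide box within 3.5 mm of the side fence, narrow box within 5.5 mm of its home place beside it; lever closed over 1.45 rad; each pad presses its box with over 1 N (x of each of wide_box, narrow_box in the frame of corner above -0.0585 m and y of wide_box in the frame of corner between -0.0365 and -0.0245 m and z of wide_box in the frame of corner between -0.004 and 0.004 m and angle between the x axis of each of wide_box, narrow_box and the x axis of corner, either way round below 0.045 rad and angle between each of wide_box, narrow_box's own z axis and vertical below 0.06 rad and y of narrow_box in the frame of corner between -0.0945 and -0.0825 m and z of narrow_box in the frame of corner between -0.004 and 0.004 m and value of joint cam_lever above 1.45 rad and contact force between pad_side and wide_box above 1 N and contact force between pad_open and narrow_box above 1 N and linear speed of each of wide_box, narrow_box below 0.01 m/s); the robot touches nothing.
It fails at once if the media bottle is knocked (moved more than 30 mm) (distance of media_bottle from where it was at the start of the episode above 0.03 m).
It fails at once if the beaker is knocked (moved more than 30 mm) (distance of beaker from where it was at the start of the episode above 0.03 m).
It also fails if it takes over 72 s, if anything falls off the work surface, if the arm or the gripper's body presses on something with over 40 N, if the wrist force passes 120 N, or if a joint passes its speed limit or range.

### The arm

A 6-joint arm with a two-finger parallel gripper is mounted at the origin on the work surface. World frame = base frame: x ahead of the robot, y to its left, z up, the work surface at z = 0. Lengths are in m, angles in rad, forces in N, time in s.
With the tool pointing down it reaches from about 0.275 to 1 m from the base axis. Payload 8.4 kg.
Tool frame: the origin (TCP) lies between the finger pads; the fingertips stand 8 mm ahead of it and the grasp point (between the pads) lies 11 mm behind it; x points along the fingers, y is the direction in which the jaws open and shut, and the axes are right-handed (so a half turn about x gives the same grasp; the last joint's range is limited). The gripper opens to 85 mm and grips with 20 to 120 N. Pads are 22 mm wide; open, the fingers measure 114 mm over their backs; the gripper's body (76 mm by 85 mm) begins 54 mm behind the grasp point. The pads swing forward as they close: fully open they stand 13 mm farther back than shut.
Start: joints at [-1.177, 0.353, 1.633, -0, 1.155, -0.002], TCP at [0.241, -0.577, 0.239] pointing down, gripper open.
Joint ranges: [-2.63, 2.63], [-0.92, 2.1], [0.06, 2.66], [-1.3, 4.44], [0, 2.69], [-3.02, 3.02]. Speed limits (rad/s): [2.22, 2.22, 2.79, 3.14, 3.14, 3.14].

### API

Orientations are given as a rotation vector (axis times angle).
In Python, from rig import env gives the robot as it stands.
- The arm moves only by the tool arm_command, never from a script. Its argument "plan" is a list of rows, each a list of 5 numbers: the shift along the world's x, y, z scaled (see below), then the turn about the world's z scaled (see below), then the gripper's target within -1 to 1 (fully open at 1, half-way at 0, shut at -1). In form: [[tx, ty, tz, twist, fingers], ...]. A call has 1 to 10 rows; each row shifts and turns the commanded pose from where the row before left it; what a row does not reach is not made up. The controller multiplies each number of a shift by 0.4 m and each number of a turn by 360 degrees. A row lasts 1/12 s, in which the tool goes at most 41.7 mm and 7.16 degrees, less where a joint would pass 70% of its speed; a pose out of reach is approached as far as the arm can. A call with a number of a shift or a turn outside -1 to 1 is refused whole. A call with a gripper value outside its range is refused whole. The fingers move at their own pace and stop on an object; "newtons" is the grip in N (left out, the last holds). Time passes only in rows, so rows that do not move let the fingers close. It gives the time, the measured TCP pose, the force and the opening at its end, in the units of the state.
- env.get_obs(): the state, without advancing time (a new reading comes with each control period).
- env.get_image(name): name is "scene" or "side" or "wrist"; returns a dict with "img" (420x560x3 uint8, blue, green, red), "intrinsics" (3x3 intrinsics, pixels), "distortion" ([k1, k2, p1, p2, k3] as OpenCV has them; the pictures are not rectified), "position" and "rotation" of the camera in the world. Camera axes: x right, y down, z forward; pixel columns grow to the right and rows downward; lengths in m; the calibration is good to about 2 mm. A picture is of the moment at which its call begins. There is no depth.
- env.job_done(): hands the job in, once; it reports no verdict.
The state is a dict: "time_s": time; "q": joint angles; "dq": joint speeds; "effort": joint torques, N m; "tcp_pos": TCP position; "tool_rot": TCP orientation; "contact_force": force on the tool from outside, world axes, zero at the start; "wrist_torque": the same for the moment, N m; "grip_width": finger opening in m.
Only numpy, scipy, OpenCV 4.12 (cv2) and the standard library are available. Lean on these libraries where they do the work, as an engineer would, in place of code of your own. Each camera call takes 0.05 s, during which the arm holds its last target. There are 200 camera calls.

## Working session

There is one attempt and no reset: what is moved stays moved. The work goes in short steps, Python scripts to look and compute and a tool call to move; the robot and the scene stay as the last step left them, time stands still between calls to the robot, and variables do not carry over. Pictures are saved under pics/ and viewed, about 8 in all and at most 12, crops included, and the job is handed in when it is done.

Besides the shell and the picture viewer there is one more tool, called after "Request:" as name(argument=value, ...) on one line, values as JSON. arm_command: Moves the arm, as the interface text tells. Shifts and turns lie within -1 to 1; 1 stands for 0.4 m of shift or 360 degrees of turn. Its arguments: {"type":"object","properties":{"plan":{"type":"array","items":{"type":"array","items":{"type":"number"}}},"newtons":{"type":"number"}},"required":["plan"]}

```bash
ls; mkdir -p pics; cat > h.py <<'E'
import numpy as np, cv2
from rig import env
def grab(n,f):
    d=env.get_image(n); cv2.imwrite(f'pics/{f}.png',d['img']); np.save(f'pics/{f}.npy',d,allow_pickle=True); return d
def load(f): return np.load(f'pics/{f}.npy',allow_pickle=True).item()
def ray(d,uv):
    p=cv2.undistortPoints(np.array(uv,float).reshape(-1,1,2),np.array(d['intrinsics']),np.array(d['distortion'])).reshape(-1,2)
    return np.c_[p,np.ones(len(p))]@np.array(d['rotation']).T
def onz(d,uv,z):
    r=ray(d,uv); c=np.array(d['position']); return c+r*((z-c[2])/r[:,2])[:,None]
def proj(d,P):
    R=np.array(d['rotation']);c=np.array(d['position'])
    X=(np.atleast_2d(P)-c)@R
    return cv2.projectPoints(X,np.zeros(3),np.zeros(3),np.array(d['intrinsics']),np.array(d['distortion']))[0].reshape(-1,2)
E
python3 - <<'E'
from h import *
a=grab('scene','s0');b=grab('side','d0')
for d in(a,b):print(d['position'],np.round(d['rotation'],3).tolist(),d['intrinsics'][0][0])
print(env.get_obs())
E
```

```text
pics
[ 1.1052063  -0.30451636  1.08986847] [-2.296, -1.326, 0.381] 414.45100165031704
[ 0.50451826 -1.23899137  0.77198169] [-2.054, 0.098, -0.036] 522.4258424773077
{'time_s': 0.1, 'q': array([-1.17743012e+00,  3.53590282e-01,  1.63408140e+00, -1.97050094e-05,
        1.15523945e+00, -2.37728988e-03]), 'dq': array([ 0.00042163, -0.00209278, -0.0009003 , -0.00218153, -0.00093889,
       -0.00015751]), 'effort': array([-2.27367582e-04, -6.06354690e+01, -3.42818069e+01, -3.86593285e-05,
        3.87981359e-03, -8.75700835e-06]), 'tcp_pos': array([ 0.24077128, -0.57628059,  0.23862039]), 'tool_rot': array([ 2.00440919,  0.40325764, -2.00496899]), 'contact_force': array([-0.06692705, -0.05666095,  0.3568873 ]), 'wrist_torque': array([ 0.0163077 , -0.01512902,  0.01602466]), 'grip_width': 0.08545885904576515}
```

View pics/s0.png

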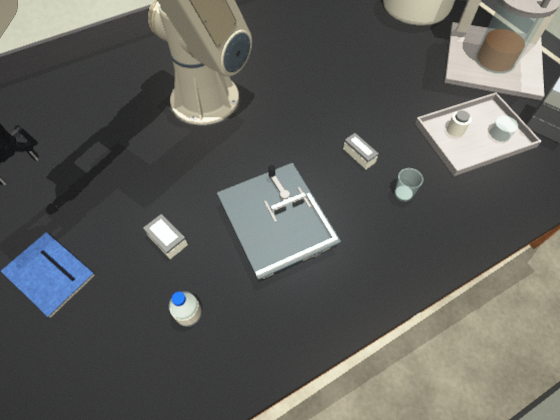

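View pics/d0.png

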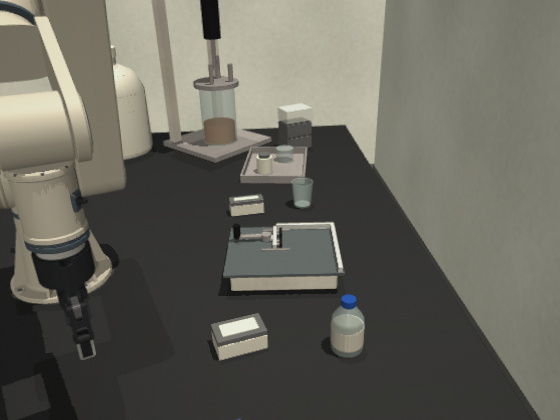

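The scene picture shows the shaker (corner near pixel (295,170)–(338,237)), the wide box at (165,236), the narrow box at (361,151), the bottle at (185,308) and the beaker at (408,185). The side view agrees: wide box at (239,336), narrow box at (247,205).

```bash
sed -i "s/np.array(d\['rotation'\])/cv2.Rodrigues(np.array(d['rotation'],float))[0]/g" h.py
python3 - <<'E'
from h import *
s=load('s0');d=load('d0')
def z(im,x,y,w,h,k):return cv2.resize(im[y:y+h,x:x+w],None,fx=k,fy=k,interpolation=cv2.INTER_CUBIC)
A=z(s['img'],210,155,135,125,4)   # 540x500
o=np.zeros((600,800,3),np.uint8);o[:500,:540]=A
o[:200,545:785]=z(s['img'],140,210,60,50,4)
o[205:405,545:785]=z(s['img'],335,128,60,50,4)
o[410:590,545:785]=z(d['img'],205,310,80,60,3)
cv2.imwrite('pics/c1.png',o)
from itertools import product
for n,a,b in (('wide',(165,230),(239,326)),('nar',(361,146),(246,199)),('knob',(271,170),(237,231)),('bot',(179,298),(348,301)),('beak',(404,194),(302,205))):
    r1=ray(s,[a])[0];r2=ray(d,[b])[0];p1=s['position'];p2=d['position']
    t=np.linalg.lstsq(np.c_[r1,-r2],np.array(p2)-p1,rcond=None)[0]
    q1=p1+t[0]*r1;q2=p2+t[1]*r2;print(n,((q1+q2)/2).round(3),np.linalg.norm(q1-q2).round(4))
E
```

```text
wide [ 0.466 -0.325  0.049] 0.0043
nar [0.494 0.334 0.046] 0.001
knob [0.466 0.021 0.097] 0.0035
bot [ 0.699 -0.362  0.122] 0.0011
beak [ 0.686  0.371 -0.005] 0.0031
```

View pics/c1.png

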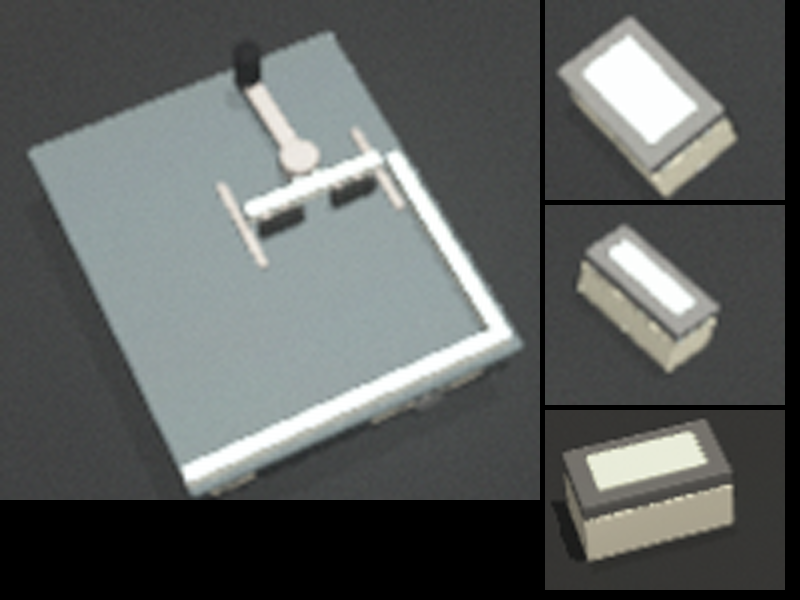

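The crop shows plate corners at crop pixels (30,150), (332,32), (520,345) and (190,495), the fences' inner corner near (487,327), and the knob top near (246,48). The box lids are sharp. I'll turn these into poses.

```bash
python3 - <<'E'
from h import *
s=load('s0')
P=lambda u,v,x=210,y=155,k=4:(x+(u+.5)/k-.5,y+(v+.5)/k-.5)
c=onz(s,[P(30,150),P(332,32),P(520,345),P(190,495)],.065)
print(c.round(4),np.linalg.norm(c-np.roll(c,-1,0),axis=1).round(4))
ex=c[2]-c[1]+c[3]-c[0];ey=c[1]-c[0]+c[2]-c[3]
print('yaw',np.degrees([np.arctan2(ex[1],ex[0]),np.arctan2(-ey[0],ey[1])]),'centre',c.mean(0))
f=onz(s,[P(487,324),P(184,468),P(388,156)],.081);print('fence top',f.round(4))
print('knob',onz(s,[P(246,46)],.116).round(4),'pivot',onz(s,[P(299,153)],.084).round(4))
for n,uv,o in(('wide',[(632,17),(559,72),(650,168),(722,108)],(140-545/4,210)),('nar',[(626,225),(586,258),(676,335),(718,306)],(335-545/4,128-205/4))):
    q=onz(s,[P(u,v,*o) for u,v in uv],.05)
    l=q[2]-q[1]+q[3]-q[0]
    print(n,q.mean(0).round(4),np.linalg.norm(q-np.roll(q,-1,0),axis=1).round(4),'yaw',np.degrees(np.arctan2(l[1],l[0])))
E
```

```text
[[ 0.433  -0.144   0.065 ]
 [ 0.4521  0.1034  0.065 ]
 [ 0.7462  0.0783  0.065 ]
 [ 0.7285 -0.1687  0.065 ]] [0.2482 0.2952 0.2477 0.2965]
yaw [-4.82178271 -4.24331921] centre [ 0.58995179 -0.03274895  0.065     ]
fence top [[ 0.7274  0.0619  0.081 ]
 [ 0.7162 -0.1655  0.081 ]
 [ 0.5784  0.0751  0.081 ]]
knob [[0.464  0.0226 0.116 ]] pivot [[0.5455 0.0198 0.084 ]]
wide [ 0.4689 -0.3309  0.05  ] [0.0638 0.1065 0.0636 0.1049] yaw 15.320291912988791
nar [0.4974 0.3311 0.05  ] [0.0493 0.1008 0.046  0.1061] yaw 8.62951271295994
```

```bash
cat >> h.py <<'E'
def st():
    o=env.get_obs(); R=cv2.Rodrigues(np.array(o['tool_rot']))[0]
    print('t',round(o['time_s'],2),'tcp',np.round(o['tcp_pos'],4),'x',R[:,0].round(2),'jawyaw',np.degrees(np.arctan2(R[1,1],R[0,1])).round(2),'F',np.round(o['contact_force'],1),'w',round(o['grip_width'],4),'q',np.round(o['q'],2)); return o
E
python3 -c "
from h import *
st()"
```

```text
t 0.1 tcp [ 0.2408 -0.5763  0.2386] x [-0.  0. -1.] jawyaw -67.33 F [-0.1 -0.1  0.4] w 0.0855 q [-1.18  0.35  1.63 -0.    1.16 -0.  ]
```

Request:
arm_command(plan=[[0.0633,0.0681,-0.02,-0.0103,1],[0.0633,0.0681,-0.02,-0.0103,1],[0.0633,0.0681,-0.02,0,1],[0.0633,0.0681,-0.02,0,1],[0.0633,0.0681,-0.02,0,1],[0.0633,0.0681,-0.02,0,1],[0.0633,0.0681,-0.02,0,1],[0.0633,0.0681,-0.02,0,1],[0.0633,0.0681,-0.02,0,1],[0,0,0,0,1]])

```text
time_s: 0.93
tcp_pos: [0.4716, -0.3267, 0.1656]
tool_rot: [2.078, 0.285, -2.079]
contact_force: [-1.1, -0.3, 0.6]
grip_width: 0.0854
```

```bash
python3 -c "
from h import *
st();grab('wrist','w1')"
```

```text
t 0.93 tcp [ 0.4716 -0.3267  0.1656] x [-0.  0. -1.] jawyaw -74.55 F [-1.1 -0.3  0.6] w 0.0854 q [-0.61  0.36  1.81  0.    0.98  0.69]
```

View pics/w1.png

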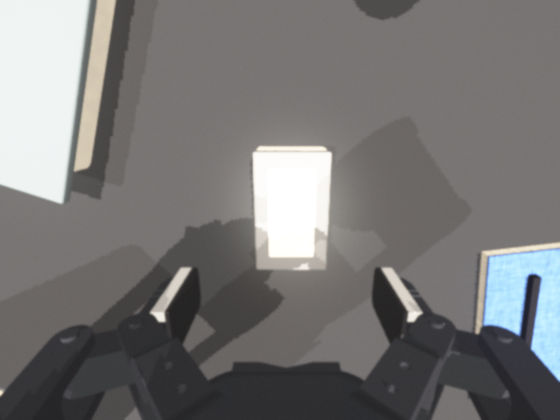

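The wrist view shows the wide box's lid squarely between the fingers, with corners near (254,153), (330,153), (326,269) and (257,269).

```bash
python3 -c "
from h import *
d=load('w1');q=onz(d,[(254,153),(330,153),(326,269),(257,269)],.05);print(q.round(4),q.mean(0),np.linalg.norm(q-np.roll(q,-1,0),axis=1));l=q[0]-q[3]+q[1]-q[2];print(np.degrees(np.arctan2(l[1],l[0])))
st()
p=onz(d,[(67,203)],.065);print(p)"
```

```text
[[ 0.5116 -0.2877  0.05  ]
 [ 0.5283 -0.3484  0.05  ]
 [ 0.4249 -0.378   0.05  ]
 [ 0.4077 -0.3156  0.05  ]] [ 0.46812754 -0.33242082  0.05      ] [0.06291904 0.10754865 0.06476133 0.10761864]
15.494488936999113
t 0.98 tcp [ 0.4702 -0.3287  0.1661] x [-0.  0. -1.] jawyaw -74.5 F [-0.5 -0.3  0.4] w 0.0857 q [-0.61  0.36  1.81  0.    0.98  0.69]
[[ 0.43351429 -0.15039204  0.065     ]]
```

Request:
arm_command(plan=[[0,-0.002,-0.0854,-0.0005,1],[0,0,-0.0854,0,1],[0,0,-0.0854,0,1],[0,0,-0.0854,0,1],[0,0,0,0,-1],[0,0,0,0,-1],[0,0,0,0,-1],[0,0,0,0,-1],[0,0,0,0,-1],[0,0,0,0,-1]], newtons=40)

```text
time_s: 1.82
tcp_pos: [0.4696, -0.333, 0.0323]
tool_rot: [2.082, 0.273, -2.078]
contact_force: [0.4, 0.9, -2.5]
grip_width: 0.065
```

Request:
arm_command(plan=[[0,0,0.08,0,-1],[0,0,0.08,-0.0139,-1],[0,0,0.08,-0.0139,-1],[0,0,0.08,-0.0139,-1],[0.0425,0.079,0,-0.0139,-1],[0.0425,0.079,0,0,-1],[0.0425,0.079,0,0,-1],[0.0425,0.079,0,0,-1],[0.0425,0.079,0,0,-1],[0.0425,0.079,0,0,-1]])

```text
time_s: 2.65
tcp_pos: [0.5715, -0.1411, 0.1597]
tool_rot: [-2.179, 0.094, 2.176]
contact_force: [0.7, -1.3, -1.7]
grip_width: 0.0651
```

```bash
python3 - <<'E'
from h import *
st()
s=load('s0');P=lambda u,v,x=210,y=155,k=4:(x+(u+.5)/k-.5,y+(v+.5)/k-.5)
a=np.radians(-4.6);C=np.array([.728,.062])
R=np.array([[np.cos(a),-np.sin(a)],[np.sin(a),np.cos(a)]])
loc=lambda uv,z:((onz(s,[P(*uv)],z)[0,:2]-C)@R*1000).round(1)
print('rails@68',[loc(u,.068) for u in((222,184),(265,266),(355,130),(402,207))])
print('rails@77',[loc(u,.077) for u in((222,184),(265,266),(355,130),(402,207))])
print('fence',[loc(u,.081) for u in((487,324),(184,468),(388,156))],'pivot',loc((299,153),.084),'knob',loc((246,46),.116))
print('plate',[loc(u,.065) for u in((30,150),(332,32),(520,345),(190,495))])
E
```

```text
t 2.65 tcp [ 0.5715 -0.1411  0.1597] x [ 0. -0. -1.] jawyaw -94.93 F [ 0.7 -1.3 -1.7] w 0.0651 q [-0.24  0.38  1.78 -0.    0.97  1.41]
rails@68 [array([-187.8, -114.1]), array([-112.9, -114.5]), array([-188.2,   -6.2]), array([-114.3,   -5.4])]
rails@77 [array([-182.6, -116. ]), array([-108.4, -116.5]), array([-182.9,   -9.1]), array([-109.8,   -8.3])]
fence [array([-0.6, -0.2]), array([   6.5, -227.7]), array([-150.2,    1. ])] pivot [-178.5  -56.7] knob [-260.   -60.4]
plate [array([-277.5, -229. ]), array([-278.4,   19.2]), array([16.8, 17.7]), array([  19. , -229.9])]
```

Request:
arm_command(plan=[[0.0432,0.0784,0,0.0008,-1],[0.0432,0.0784,0,0,-1],[0.0432,0.0784,0,0,-1],[0.0432,0.0784,0,0,-1],[0.0432,0.0784,0,0,-1],[0,0,-0.0475,0,-1],[0,0,-0.0475,0,-1],[0,0,-0.0475,0,-1],[0,0,0,0,-1],[0,0,0,0,-1]])

```text
time_s: 3.48
tcp_pos: [0.6565, 0.0142, 0.1015]
tool_rot: [-2.178, 0.088, 2.182]
contact_force: [-0.4, -0.3, -1.7]
grip_width: 0.0652
```

```bash
python3 -c "
from h import *
st();grab('scene','s1');grab('wrist','w2')
a=cv2.imread('pics/s1.png')[140:290,200:350];b=cv2.imread('pics/w2.png')
o=np.zeros((420,800,3),np.uint8);o[:400,:400]=cv2.resize(a,(400,400),interpolation=2);o[:300,400:]=cv2.resize(b,(400,300));cv2.imwrite('pics/c2.png',o)"
```

```text
t 3.48 tcp [0.6565 0.0142 0.1015] x [-0. -0. -1.] jawyaw -94.64 F [-0.4 -0.3 -1.7] w 0.0652 q [0.02 0.55 1.66 0.   0.93 1.67]
```

View pics/c2.png

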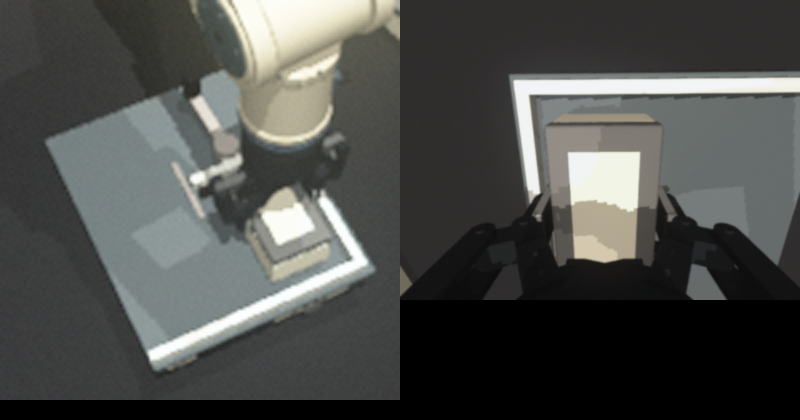

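The wide box hangs over the plate, close to the corner and square to the fences (corner at about (530,95) in the right-hand crop).

Request:
arm_command(plan=[[0.01,-0.0008,0,0,-1],[0.01,-0.0008,0,0,-1],[0.0075,-0.0006,0,0,-1],[0.004,-0.0003,0,0,-1],[0.004,-0.0003,0,0,-1],[0,0,0,0,-1]])

```text
time_s: 4.08
tcp_pos: [0.6714, 0.0129, 0.1016]
tool_rot: [-2.179, 0.089, 2.181]
contact_force: [-1.3, 0.6, -2.3]
grip_width: 0.0655
```

Request:
arm_command(plan=[[0.004,-0.0003,0,0,-1],[0.004,-0.0003,0,0,-1],[0,0,0,0,-1]])

```text
time_s: 4.33
tcp_pos: [0.6716, 0.0128, 0.1008]
tool_rot: [-2.173, 0.089, 2.188]
contact_force: [-10.7, 1.0, 3.6]
grip_width: 0.0652
```

Request:
arm_command(plan=[[-0.008,0.0006,0,0,-1],[0.0008,0.01,0,0,-1],[0.0012,0.015,0,0,-1],[0.0008,0.01,0,0,-1],[0.0004,0.005,0,0,-1],[0.0004,0.005,0,0,-1],[0,0,0,0,-1]])

```text
time_s: 4.92
tcp_pos: [0.6728, 0.0317, 0.1015]
tool_rot: [-2.18, 0.088, 2.18]
contact_force: [-2.7, 2.0, -1.4]
grip_width: 0.065
```

Request:
arm_command(plan=[[0.0003,0.004,0,0,-1],[0.0003,0.004,0,0,-1],[0,0,0,0,-1]])

```text
time_s: 5.17
tcp_pos: [0.6729, 0.0332, 0.1016]
tool_rot: [-2.181, 0.09, 2.182]
contact_force: [-2.4, -4.9, -1.9]
grip_width: 0.0654
```

Request:
arm_command(plan=[[0.004,0.0015,0,0,-1],[0,0,-0.006,0,-1],[0,0,-0.006,0,-1],[0,0,0,0,-1],[0.003,0.001,0,0,-1],[0,0,0,0,-1]])

```text
time_s: 5.67
tcp_pos: [0.673, 0.0332, 0.0966]
tool_rot: [-2.175, 0.091, 2.189]
contact_force: [-14.4, -8.8, 6.8]
grip_width: 0.0651
```

Request:
arm_command(plan=[[0,0,0,0,0.7],[0,0,0,0,0.9],[0,0,0,0,1],[0,0,0,0,1],[0,0,0.03,0,1],[0,0,0.06,0,1],[0,0,0.09,0,1],[0,0,0.06,0,1]])

```text
time_s: 6.33
tcp_pos: [0.6768, 0.0354, 0.1963]
tool_rot: [-2.183, 0.088, 2.177]
contact_force: [0.4, -0.4, 0.0]
grip_width: 0.0854
```

```bash
python3 -c "
from h import *
st();grab('wrist','w3');grab('scene','s2')
a=cv2.imread('pics/s2.png')[140:290,200:350];b=cv2.imread('pics/w3.png')
o=np.zeros((420,960,3),np.uint8);o[:400,:400]=cv2.resize(a,(400,400),interpolation=2);o[:,400:]=b;cv2.imwrite('pics/c3.png',cv2.resize(o,(800,350),interpolation=3))"
```

```text
t 6.33 tcp [0.6768 0.0354 0.1963] x [ 0.  0. -1.] jawyaw -94.64 F [ 0.4 -0.4  0. ] w 0.0854 q [0.05 0.47 1.55 0.   1.12 1.7 ]
```

View pics/w3.png

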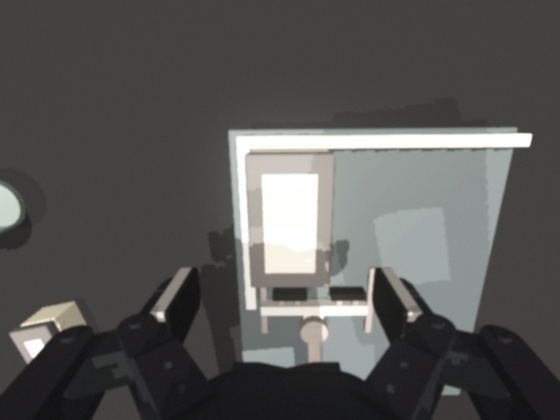

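The wide box sits in the corner, with lid corners at (247,154), (333,154), (330,288) and (245,286). I'll check the gaps numerically.

```bash
python3 - <<'E'
from h import *
d=load('w3');q=onz(d,[(247,154),(333,154),(330,288),(245,286)],.115)[:,:2]
ang=lambda v:np.degrees(np.arctan2(v[1],v[0])).round(2)
print(q.round(4),q.mean(0),'end edge yaw',ang(q[0]-q[1])-90,'long',ang(q[0]-q[3]),ang(q[1]-q[2]))
f=onz(d,[(240,137),(526,134),(236,140),(247,308)],.081)[:,:2]; print('far fence top outer yaw',ang(f[0]-f[1])-90,'side fence',ang(f[2]-f[3]),f.round(4))
g=onz(d,[(332,150),(526,147)],.081)[:,:2]; print('far fence inner',g.round(4),ang(g[0]-g[1])-90)
E
```

```text
[[ 0.7314  0.0591]
 [ 0.7263 -0.0023]
 [ 0.6168  0.0039]
 [ 0.6244  0.0738]] [0.67471284 0.0336351 ] end edge yaw -4.709999999999994 long -7.85 -3.25
far fence top outer yaw -4.150000000000006 side fence -3.77 [[ 0.7417  0.0678]
 [ 0.7249 -0.1636]
 [ 0.7396  0.0713]
 [ 0.5793  0.0819]]
far fence inner [[ 0.7251 -0.0065]
 [ 0.7144 -0.1653]] -3.8700000000000045
```

Request:
arm_command(plan=[[-0.0498,0.0821,0,0.0184,1],[-0.0498,0.0821,0,0.0184,1],[-0.0498,0.0821,0,0,1],[-0.0498,0.0821,-0.01,0,1],[-0.0498,0.0821,-0.01,0,1],[-0.0498,0.0821,-0.01,0,1],[-0.0498,0.0821,-0.01,0,1],[-0.0498,0.0821,-0.01,0,1],[-0.0498,0.0821,-0.01,0,1],[0,0,0,0,1]])

```text
time_s: 7.27
tcp_pos: [0.493, 0.3355, 0.1684]
tool_rot: [2.141, 0.167, -2.144]
contact_force: [0.1, -0.2, -0.2]
grip_width: 0.0852
```

```bash
python3 -c "
from h import *
st();grab('wrist','w4')"
```

```text
t 7.27 tcp [0.493  0.3355 0.1684] x [-0.  0. -1.] jawyaw -81.19 F [ 0.1 -0.2 -0.2] w 0.0852 q [0.59 0.38 1.76 0.   1.   2.01]
```

View pics/w4.png

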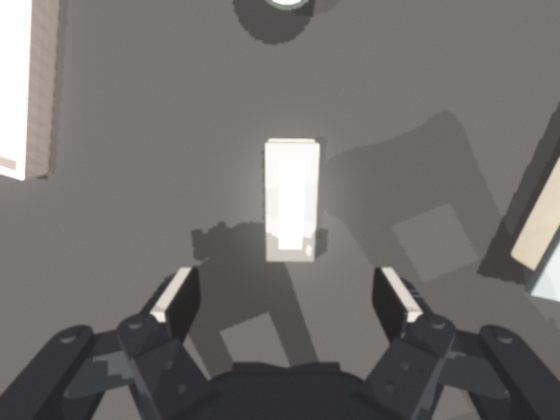

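The narrow box's lid corners are at (265,143), (319,143), (315,261) and (266,261), centred between the fingers.

```bash
python3 -c "
from h import *
d=load('w4');q=onz(d,[(265,143),(319,143),(315,261),(266,261)],.05);print(q.mean(0),np.linalg.norm(q-np.roll(q,-1,0),axis=1));l=q[0]-q[3]+q[1]-q[2];print(np.degrees(np.arctan2(l[1],l[0])))
st()"
```

```text
[0.49592153 0.33166224 0.05      ] [0.0447406  0.10858913 0.04610189 0.10862628]
8.359774042180973
t 7.32 tcp [0.4946 0.3334 0.1687] x [-0.  0. -1.] jawyaw -81.15 F [-0.1 -1.  -0.3] w 0.0854 q [0.59 0.38 1.76 0.   1.   2.01]
```

Request:
arm_command(plan=[[0,-0.002,-0.0854,-0.001,1],[0,0,-0.0854,0,1],[0,0,-0.0854,0,1],[0,0,-0.0854,0,1],[0,0,0,0,-1],[0,0,0,0,-1],[0,0,0,0,-1],[0,0,0,0,-1],[0,0,0,0,-1],[0,0,0,0,-1]], newtons=40)

```text
time_s: 8.15
tcp_pos: [0.4982, 0.3306, 0.0346]
tool_rot: [2.151, 0.157, -2.144]
contact_force: [0.5, -2.1, 8.1]
grip_width: 0.0451
```

Request:
arm_command(plan=[[0,0,0.05,0,-1],[0,0,0.09,0,-1],[0,0,0.09,-0.0178,-1],[0,0,0.09,-0.0178,-1],[0,0,0.06,0,-1],[0.0357,-0.0872,0,0,-1],[0.0357,-0.0872,0,0,-1],[0.0357,-0.0872,0,0,-1],[0.0357,-0.0872,0,0,-1],[0.0357,-0.0872,0,0,-1]])

```text
time_s: 8.98
tcp_pos: [0.5684, 0.1539, 0.1854]
tool_rot: [-2.182, 0.086, 2.179]
contact_force: [0.6, 0.4, -3.0]
grip_width: 0.0451
```

Request:
arm_command(plan=[[0.0357,-0.0872,0,0,-1],[0.0357,-0.0872,0,0,-1],[0.0357,-0.0872,0,0,-1],[0.0357,-0.0872,0,0,-1],[0.0357,-0.0872,0,0,-1],[0.0357,-0.0872,0,0,-1],[0,0,0,0,-1],[0,0,0,0,-1]])

```text
time_s: 9.65
tcp_pos: [0.654, -0.0557, 0.1848]
tool_rot: [-2.18, 0.09, 2.178]
contact_force: [0.1, 0.4, -3.0]
grip_width: 0.0449
```

```bash
python3 -c "
from h import *
st()"
```

```text
t 9.65 tcp [ 0.654  -0.0557  0.1848] x [ 0. -0. -1.] jawyaw -94.75 F [ 0.1  0.4 -3. ] w 0.0449 q [-0.09  0.45  1.61 -0.    1.08  1.57]
```

Request:
arm_command(plan=[[0,0.005,-0.0667,0.001,-1],[0,0,-0.0667,0,-1],[0,0,-0.0667,0,-1],[0,0,0,0,-1],[0.01,-0.0008,0,0,-1],[0.01,-0.0008,0,0,-1],[0.005,-0.0004,0,0,-1],[0,0,0,0,-1]])

```text
time_s: 10.32
tcp_pos: [0.6653, -0.0524, 0.106]
tool_rot: [-2.187, 0.08, 2.181]
contact_force: [0.2, 0.4, -2.3]
grip_width: 0.0453
```

Request:
arm_command(plan=[[0.004,-0.0003,0,0,-1],[0.004,-0.0003,0,0,-1],[0.004,-0.0003,0,0,-1],[0,0,0,0,-1]])

```text
time_s: 10.65
tcp_pos: [0.6689, -0.053, 0.1044]
tool_rot: [-2.184, 0.08, 2.183]
contact_force: [0.9, 0.3, -3.8]
grip_width: 0.0451
```

Request:
arm_command(plan=[[0.004,-0.0003,0,0,-1],[0.004,-0.0003,0,0,-1],[0,0,0,0,-1]])

```text
time_s: 10.9
tcp_pos: [0.6702, -0.0531, 0.1037]
tool_rot: [-2.18, 0.08, 2.188]
contact_force: [-4.6, 0.5, -1.2]
grip_width: 0.0452
```

Request:
arm_command(plan=[[0,0,-0.006,0,-1],[0,0,-0.006,0,-1],[0.003,0,0,0,-1],[0,0,0,0,-1]])

```text
time_s: 11.23
tcp_pos: [0.6702, -0.0531, 0.0992]
tool_rot: [-2.177, 0.08, 2.191]
contact_force: [-11.2, 0.2, 7.0]
grip_width: 0.0451
```

Request:
arm_command(plan=[[0,0,0,0,0.46],[0,0,0,0,0.46],[0,0,0,0,0.46],[0,0,0.06,0,0.46],[0,0,0.08,0,0.46],[0,0,0.03,0,-1],[-0.005,-0.065,0,0,-1],[-0.005,-0.065,0,0,-1],[0,0,0,0,-1],[0,0,0,0,-1]])

```text
time_s: 12.07
tcp_pos: [0.6691, -0.1063, 0.1674]
tool_rot: [-2.184, 0.083, 2.182]
contact_force: [-0.3, 0.0, -0.0]
grip_width: 0.0016
```

```bash
python3 -c "
from h import *
st();grab('wrist','w5');grab('scene','s3')
a=cv2.imread('pics/s3.png')[140:290,200:350];b=cv2.imread('pics/w5.png')
o=np.zeros((420,800,3),np.uint8);o[:400,:400]=cv2.resize(a,(400,400),interpolation=2);o[:300,400:]=cv2.resize(b,(400,300));cv2.imwrite('pics/c4.png',o)"
```

```text
t 12.07 tcp [ 0.6691 -0.1063  0.1674] x [ 0. -0. -1.] jawyaw -94.33 F [-0.3  0.  -0. ] w 0.0016 q [-0.16  0.5   1.57  0.    1.07  1.49]
```

View pics/c4.png

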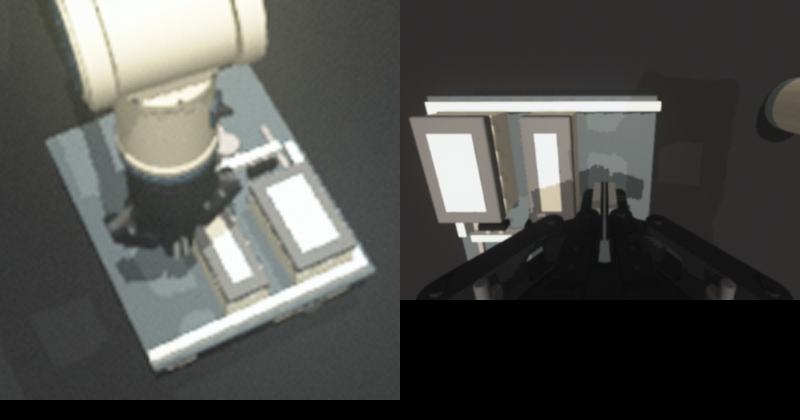

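Both boxes stand flat against the far fence, with a gap of about 30 mm between them. Next I push the narrow box sideways with the closed fingers.

Request:
arm_command(plan=[[0,0,-0.07,0,-1],[0,0,-0.07,0,-1],[0,0,-0.07,0,-1],[0.0018,0.022,0,0,-1],[0.0014,0.018,0,0,-1],[0.0008,0.01,0,0,-1],[0.0008,0.01,0,0,-1],[0.0008,0.01,0,0,-1],[0.0008,0.01,0,0,-1],[0.0008,0.01,0,0,-1]])

```text
time_s: 13.0
tcp_pos: [0.6722, -0.0689, 0.0841]
tool_rot: [-2.185, 0.081, 2.183]
contact_force: [-0.9, -3.5, 3.5]
grip_width: -0.0
```

Request:
arm_command(plan=[[0.0008,0.01,0,0,-1],[0.0006,0.0075,0,0,-1],[0.0004,0.005,0,0,-1],[0.0003,0.004,0,0,-1],[0,0,0,0,-1]])

```text
time_s: 13.42
tcp_pos: [0.6729, -0.0611, 0.0844]
tool_rot: [-2.187, 0.084, 2.185]
contact_force: [-3.2, -15.7, 9.6]
grip_width: 0.0
```

Request:
arm_command(plan=[[-0.002,-0.025,0,0,-1],[0,0,0.0825,0,-1],[0,0,0.0825,0,-1],[-0.0675,0.045,0,0,-1],[-0.0675,0.045,0,0,-1],[-0.0675,0.045,0,0,-1],[0,0,0,0,-1],[0,0,-0.065,0,-1],[0,0,-0.065,0,-1],[0,0,0,0,-1]])

```text
time_s: 14.25
tcp_pos: [0.5879, -0.0141, 0.0934]
tool_rot: [-2.177, 0.08, 2.191]
contact_force: [-1.5, -0.2, 0.0]
grip_width: -0.0
```

Request:
arm_command(plan=[[0,0,0.006,0,-1],[0.012,-0.001,0,0,-1],[0.0125,-0.001,0,0,-1],[0.005,-0.0004,0,0,-1],[0.005,-0.0004,0,0,-1],[0.004,-0.0003,0,0,-1],[0,0,0,0,-1]])

```text
time_s: 14.83
tcp_pos: [0.6051, -0.0158, 0.1]
tool_rot: [-2.181, 0.08, 2.187]
contact_force: [-5.8, 0.2, 4.2]
grip_width: -0.0
```

Request:
arm_command(plan=[[0.005,-0.0004,0,0,-1],[0.004,-0.0003,0,0,-1],[0,0,0,0,-1]])

```text
time_s: 15.08
tcp_pos: [0.6051, -0.0158, 0.0994]
tool_rot: [-2.173, 0.08, 2.195]
contact_force: [-17.9, 1.2, 11.9]
grip_width: 0.0003
```

Request:
arm_command(plan=[[-0.034,0.0026,0,0,-1],[0.0055,0.07,0,0,-1],[0.0055,0.07,0,0,-1],[0,0,0,0,-1],[0.0125,-0.001,0,0,-1],[0.0125,-0.001,0,0,-1],[0.005,-0.0004,0,0,-1],[0.004,-0.0003,0,0,-1],[0,0,0,0,-1]])

```text
time_s: 15.83
tcp_pos: [0.6092, 0.0396, 0.0989]
tool_rot: [-2.17, 0.081, 2.196]
contact_force: [-19.8, 6.3, 12.5]
grip_width: 0.0003
```

Request:
arm_command(plan=[[-0.035,0.0026,0,0,-1],[0,0,0.09,0,-1],[0,0,0.09,0,-1],[-0.0825,-0.012,0,0,0.5],[-0.0825,-0.012,0,0,0.5],[-0.0825,-0.012,0,0,0.5],[-0.0825,-0.012,0,0,0.5],[0,0,0,0,0.5],[0,0,0,0,0.5]])

```text
time_s: 16.58
tcp_pos: [0.4675, 0.0207, 0.1722]
tool_rot: [-2.184, 0.082, 2.183]
contact_force: [1.2, -0.7, 0.0]
grip_width: 0.0636
```

```bash
python3 -c "
from h import *
st();d=grab('wrist','w6');print(proj(d,[[.465,.022,.116],[.5447,.0191,.084]]))"
```

```text
t 16.58 tcp [0.4675 0.0207 0.1722] x [ 0. -0. -1.] jawyaw -94.29 F [ 1.2 -0.7  0. ] w 0.0636 q [ 0.04  0.19  2.03 -0.    0.92  1.69]
[[284.57014133 238.64087876]
 [280.13859228 117.54532638]]
```

View pics/w6.png

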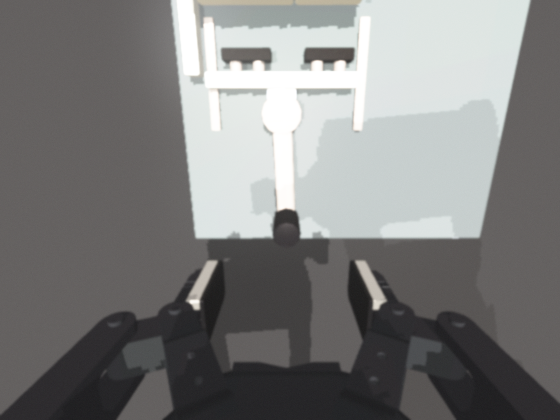

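The boxes' near ends lie on one line (top edge, about (200–360, 0)). The knob top at (287,236) and the pivot at (281,113) are within 5 px of where I predicted them.

Request:
arm_command(plan=[[-0.002,0,-0.09,0,0.5],[0,0,-0.088,0,0.5],[0,0,0,0,-1],[0,0,0,0,-1],[0,0,0,0,-1],[0,0,0,0,-1],[0,0,0,0,-1],[0,0,0,0,-1]], newtons=30)

```text
time_s: 17.3
tcp_pos: [0.4691, 0.0216, 0.1021]
tool_rot: [-2.188, 0.08, 2.18]
contact_force: [1.7, -2.5, 4.8]
grip_width: 0.0187
```

```bash
python3 -c "
from h import *
o=st()
P=np.array([.5447,.0191]);v=o['tcp_pos'][:2]-P;print(np.hypot(*v));a0=np.arctan2(v[1],v[0]);a1=np.radians(270-4.2+1.5)
a0=a0%(2*np.pi);print(np.degrees([a0,a1]))
A=np.linspace(a0,a1,19);p=P+.08*np.c_[np.cos(A),np.sin(A)];p[0]=o['tcp_pos'][:2]
print((np.diff(p,axis=0)/.4).round(4).tolist(),np.degrees(A[1]-A[0])/360)"
```

```text
t 17.3 tcp [0.4691 0.0216 0.1021] x [ 0. -0. -1.] jawyaw -94.21 F [ 1.7 -2.5  4.8] w 0.0187 q [ 0.04  0.31  2.08 -0.    0.76  1.69]
0.0756649947658694
[178.11653393 267.3       ]
[[-0.0107, -0.0169], [0.0017, -0.0172], [0.0032, -0.017], [0.0046, -0.0167], [0.006, -0.0162], [0.0074, -0.0156], [0.0087, -0.0149], [0.01, -0.0141], [0.0112, -0.0132], [0.0123, -0.0122], [0.0133, -0.0111], [0.0142, -0.0099], [0.015, -0.0086], [0.0157, -0.0073], [0.0162, -0.0059], [0.0167, -0.0045], [0.017, -0.003], [0.0172, -0.0016]] 0.013762880566568082
```

Request:
arm_command(plan=[[-0.005,-0.017,0,0.0138,-1],[0.0017,-0.017,0,0.0138,-1],[0.003,-0.017,0,0.0138,-1],[0.0046,-0.0165,0,0.0138,-1],[0.006,-0.016,0,0.0138,-1],[0.0074,-0.0155,0,0.0138,-1],[0.0087,-0.015,0,0.0138,-1],[0.01,-0.014,0,0.0138,-1],[0.011,-0.013,0,0.0138,-1],[0,0,0,0,-1]])

```text
time_s: 18.13
tcp_pos: [0.4895, -0.0349, 0.1022]
tool_rot: [1.813, 0.67, -1.803]
contact_force: [6.8, 0.3, 1.9]
grip_width: 0.0187
```

```bash
python3 -c "
from h import *
o=st()
P=np.array([.5447,.0191]);v=o['tcp_pos'][:2]-P;print(np.hypot(*v),np.degrees(np.arctan2(v[1],v[0]))+360)"
```

```text
t 18.13 tcp [ 0.4895 -0.0349  0.1022] x [ 0.01  0.   -1.  ] jawyaw -49.27 F [6.8 0.3 1.9] w 0.0187 q [-0.07  0.33  2.04  0.    0.77  0.78]
0.07718165285044878 224.37312060352303
```

Following the arc well; now the second half.

Request:
arm_command(plan=[[0.0123,-0.012,0,0.0138,-1],[0.0133,-0.011,0,0.0138,-1],[0.0142,-0.01,0,0.0138,-1],[0.015,-0.0086,0,0.0138,-1],[0.0157,-0.0073,0,0.0138,-1],[0.0162,-0.006,0,0.0138,-1],[0.0167,-0.0045,0,0.0138,-1],[0.017,-0.003,0,0.0138,-1],[0.017,-0.0016,0,0.0138,-1],[0,0,0,0,-1]])

```text
time_s: 18.97
tcp_pos: [0.5417, -0.0599, 0.1021]
tool_rot: [1.268, 1.171, -1.268]
contact_force: [-4.2, 2.0, 12.0]
grip_width: 0.0188
```

```bash
python3 -c "
from h import *
o=st()
P=np.array([.5447,.0191]);v=o['tcp_pos'][:2]-P;print(np.hypot(*v),np.degrees(np.arctan2(v[1],v[0]))+360)"
```

```text
t 18.97 tcp [ 0.5417 -0.0599  0.1021] x [-0.  0. -1.] jawyaw -4.58 F [-4.2  2.  12. ] w 0.0188 q [-0.11  0.4   1.92  0.    0.82 -0.03]
0.07909086477520488 267.8590729649092
```

Request:
arm_command(plan=[[0.006,0,0,0,-1],[0.004,0,0,0,-1],[0,0,0,0,-1]])

```text
time_s: 19.22
tcp_pos: [0.542, -0.06, 0.1019]
tool_rot: [1.268, 1.173, -1.276]
contact_force: [-16.6, 0.4, 23.1]
grip_width: 0.0188
```

Request:
arm_command(plan=[[-0.006,0,0,0,0],[0,0,0,0,0.3],[0,0,0,0,0.3],[0,0,0.03,0,0.3],[0,0,0.08,0,0.3],[0,0,0.09,0,0.3],[-0.08,0,0.05,0,0.3],[-0.08,0,0.03,0,0.3],[-0.08,0,0,0,0.3],[0,0,0,0,0.3]])

```text
time_s: 20.05
tcp_pos: [0.442, -0.06, 0.2135]
tool_rot: [1.27, 1.17, -1.273]
contact_force: [-0.8, 0.7, -0.7]
grip_width: 0.0554
```

```bash
python3 -c "
from h import *
st();d=grab('wrist','w7');grab('scene','s4');e=grab('side','d4')
a=cv2.imread('pics/s4.png')[150:285,205:350];b=cv2.imread('pics/w7.png')
o=np.zeros((600,800,3),np.uint8);o[:400,:430]=cv2.resize(a,(430,400),interpolation=2);o[:278,430:]=cv2.resize(b,(370,278))
o[300:600,435:]=cv2.resize(e['img'][205:310,220:348],(365,300),interpolation=2);cv2.imwrite('pics/c5.png',o)"
```

```text
t 20.05 tcp [ 0.442  -0.06    0.2135] x [-0.  0. -1.] jawyaw -4.81 F [-0.8  0.7 -0.7] w 0.0554 q [-0.14  0.1   2.03 -0.    1.02 -0.05]
```

View pics/c5.png

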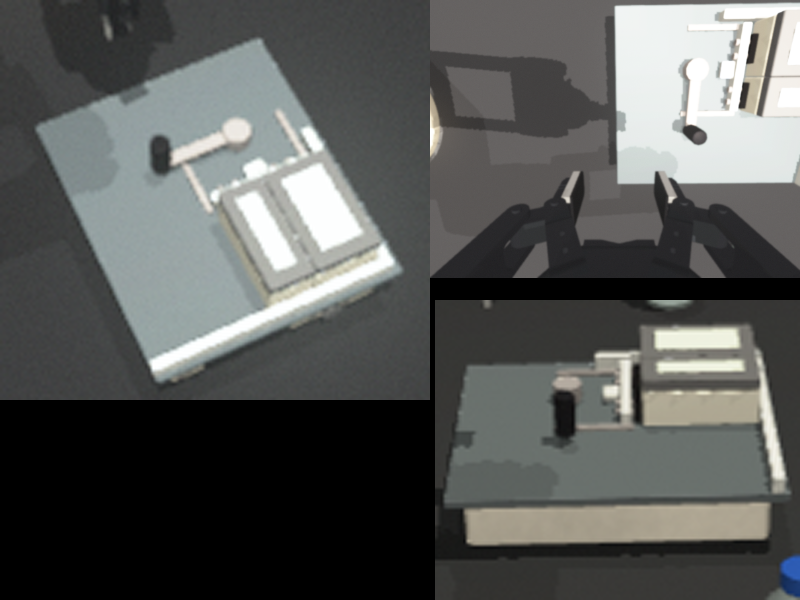

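Both boxes sit tight in the corner, the pads are against their ends, and the lever points to -y (knob top at crop (159,142), pivot at (236,130)). One numeric check, then I hand in.

```bash
python3 - <<'E'
from h import *
s=load('s4');P=lambda u,v:(205+(u+.5)/2.966-.5,150+(v+.5)/2.963-.5)
k=onz(s,[P(159,140)],.116)[0];p=onz(s,[P(236,130)],.084)[0];v=k-p
print(k,p,'lever',np.radians(np.degrees(np.arctan2(v[1],v[0]))+360+4.2-180),np.hypot(*v[:2]))
a=np.radians(-4.2);R=np.array([[np.cos(a),-np.sin(a)],[np.sin(a),np.cos(a)]]);C=np.array([.7296,.062])
q=onz(s,[P(325,153),P(220,194),P(270,291),P(380,246)],.115)[:,:2]
print('lid outline in corner frame mm',((q-C)@R*1000).round(1).tolist())
print(np.linalg.norm(cv2.absdiff(load('s0')['img'],s['img'])[170:205,395:425].astype(float)).round(),'beaker diff')
E
```

```text
[ 0.53840534 -0.0598487   0.116     ] [0.54728071 0.01834545 0.084     ] lever 1.5310795614839956 0.07869622961314862
lid outline in corner frame mm [[-101.6, -2.3], [-104.7, -109.0], [2.1, -111.8], [5.5, -4.1]]
120.0 beaker diff
```

```bash
python3 -c "
from h import *
print(env.job_done());st()"
```

```text
the job is handed in; nothing more can be done
None
the job is handed in; nothing more can be done
```

The shaker plate is loaded and the job is handed in, at about 20 s of the 72 s allowed. The hand-in reports no verdict, so this rests on my own checks.

**What I did:**
- **Wide box:** I gripped it, pushed it against the far fence and then the side fence until I felt contact, and released it.
- **Narrow box:** I set it against the far fence about 30 mm to the side and slid it tight against the wide box with the closed fingers.
- **Boxes re-seated:** I pressed each box's near end home with about 18–20 N.
- **Cam lever:** I gripped the knob and swung it along its arc until it stopped (about 17 N at the stop).

**What the last checks showed:**
- **Boxes:** Both lids look level, touching and against the fences. The two end pushes put the near ends on one line, at -4.2° to the world axes; the shaker measured -4.2° to -4.8°.
- **Lever:** It measured about 1.53 rad from the picture, above the 1.45 rad needed.
- **Robot and bystanders:** The gripper was clear of everything. The bottle and beaker were never approached, but I didn't measure their final positions.

**Not confirmed or in disagreement:**
- **Lid outline:** The last measurement put the far lid edge 2–5 mm beyond the far fence, and made the boxes about 107 mm long instead of 110. A box can't pass the fence, so I took this as camera and corner-estimate error.
- **Pad force:** I couldn't measure it. I only saw the pads against the box ends.

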